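Put the dry serving board away in its snug rack slot

TASK

The serving board standing on the blue tray has dried: put it away upright in the wooden board rack, in the narrowest slot that will take it. Which slot that is can only be found by gently trying, so never force it; lower it until it stands fully down on the rack's floor, and only then let go. The two boards in the drying stand are freshly oiled: leave them alone, and do not disturb the candles and other loose things on the console.

Things in the scene. Friction and masses are not known exactly. Their poses are not given: they have to be found in the camera images.
- rack: wooden board rack, fixed, 130 x 151 mm: six upright ribs along its x (110 mm long, 9 mm thick, tops 60 mm above the table, 1.5 mm chamfers) with five open-ended slots between them, 48 mm deep, narrowing in equal steps from 29 mm (-y side) to 5 mm (+y side). The slot meant for a board leaves it 2 mm of play in all; the next narrower is 4 mm too narrow. Origin: underside centre, z up
- slot1 (a point): middle of the floor of slot 1 of the rack (1 = narrowest, 5 = widest), 12 mm above the table; x along the slot, y across the slots towards the narrow end, z up
- slot2 (a point): middle of the floor of slot 2 of the rack (1 = narrowest, 5 = widest), 12 mm above the table; x along the slot, y across the slots towards the narrow end, z up
- slot3 (a point): middle of the floor of slot 3 of the rack (1 = narrowest, 5 = widest), 12 mm above the table; x along the slot, y across the slots towards the narrow end, z up
- slot4 (a point): middle of the floor of slot 4 of the rack (1 = narrowest, 5 = widest), 12 mm above the table; x along the slot, y across the slots towards the narrow end, z up
- slot5 (a point): middle of the floor of slot 5 of the rack (1 = narrowest, 5 = widest), 12 mm above the table; x along the slot, y across the slots towards the narrow end, z up
- tray: the blue wooden tray, fixed, 300 x 200 mm, rim 34 mm high, carrying a grooved wooden board holder and two candles. Origin: underside centre
- tray_groove (a point): middle of the floor of the holder's groove on the tray (16 mm above the table), in which the dry board stands; groove 30 mm wide, its two rails 60 mm long (x) and 38 mm high. The dry board's origin is here within about 10 mm
- stand: the wooden drying stand, fixed, 120 x 140 mm, with two such grooves holding the two oiled boards, which are to be left alone (their origins lie within 60 mm of the stand's origin). Origin: underside centre
- board_a: one of three look-alike acacia serving boards, upright on its lower edge: 160 mm long (x), 130 mm high, with a walnut grip rail along the top, 100 mm long (x), 25 mm thick (y), 130 to 154 mm above the lower edge. Only the panel's thickness (y) differs between them, 8 to 22 mm, not known. 0.12 to 0.3 kg. Origin: middle of the lower edge; z up
- board_b: one of three look-alike acacia serving boards, upright on its lower edge: 160 mm long (x), 130 mm high, with a walnut grip rail along the top, 100 mm long (x), 25 mm thick (y), 130 to 154 mm above the lower edge. Only the panel's thickness (y) differs between them, 8 to 22 mm, not known. 0.12 to 0.3 kg. Origin: middle of the lower edge; z up
- board_c: one of three look-alike acacia serving boards, upright on its lower edge: 160 mm long (x), 130 mm high, with a walnut grip rail along the top, 100 mm long (x), 25 mm thick (y), 130 to 154 mm above the lower edge. Only the panel's thickness (y) differs between them, 8 to 22 mm, not known. 0.12 to 0.3 kg. Origin: middle of the lower edge; z up
- candle_1: rope-wrapped glass candle jar on the tray, 69 mm across and 95 mm high, loose. Origin: underside centre
- candle_2: the other candle jar on the tray, the same
- pepper_mill: dark wooden pepper mill, 54 mm across, 158 mm high, loose. Origin: underside centre
- mug: white mug, 80 mm across, 90 mm high, loose. Origin: underside centre
- coasters: round pile of cork coasters, 96 mm across, 32 mm high, loose. Origin: underside centre
- salt_jar: white salt jar with a wooden cap, 60 mm across, 85 mm high, loose. Origin: underside centre

How it is judged:
By the outcome, as a careful person would: the job done as asked, in the order asked, and still so for the second after the job is handed in, with the robot touching nothing.
It also fails if it takes over 58 s, if anything falls off the work surface, if the arm or the gripper's body presses on something with over 40 N, if the wrist force passes 120 N, or if a joint passes its speed limit or range.

ROBOT

A 6-joint arm with a two-finger parallel gripper is mounted at the origin on the work surface. World frame = base frame: x ahead of the robot, y to its left, z up, the work surface at z = 0. Lengths are in m, angles in rad, forces in N, time in s.
With the tool pointing down it reaches from about 0.375 to 0.825 m from the base axis. Payload 5.5 kg.
Tool frame: the origin (TCP) lies where the fingers leave the gripper's body, on its centre line; the fingertips stand 73 mm ahead of it and the grasp point (between the pads) lies 54 mm ahead of it (arm.grip_depth is the distance from the TCP to the grasp point, in m); z points along the fingers, y is the line along which they close (so a half turn about z gives the same grasp; the last joint's range is limited). The gripper opens to 85 mm and grips with 20 to 120 N. Pads are 22 mm wide; open, the fingers measure 114 mm over their backs; the gripper's body (76 mm by 85 mm) begins 54 mm behind the grasp point. The pads swing forward as they close: fully open they stand 13 mm farther back than shut.
Start: joints at [1.122, 0.314, -0.047, 1.21, 0, 1.571], TCP at [0.26, 0.541, 0.304] pointing down, gripper open.
Joint ranges: [-2.67, 2.67], [-0.69, 1.73], [-1.03, 1.25], [-2.08, 2.16], [-1.42, 1.45], [-3.14, 3.14]. Speed limits (rad/s): [2.39, 2.39, 3.01, 3.14, 3.14, 3.14].

INTERFACE

Orientations are given as a 3x3 rotation matrix whose columns are the frame's x, y, z axes.
In Python, from rig import arm, read_camera, regions_of gives the robot as it stands.
- The arm moves only by the tool arm_command, never from a script. Its argument "targets" is one flat list of numbers, 4 for each row, row after row: the shift along the tool's x, y, z in cm, then the turn about the tool's z in rad. In form: [x, y, z, spin, x, y, z, spin, ...]. A call has 1 to 5 rows; each row shifts and turns the commanded pose from where the row before left it, along the tool's axes as they then stand; what a row does not reach is not made up. A row lasts 1/12 s, in which the tool goes at most 41.7 mm and 7.16 degrees, less where a joint would pass 70% of its speed; a pose out of reach is approached as far as the arm can. A call is refused whole if a number of a shift passes 4.17 or a number of a turn 0.125, either way. A call with a gripper value outside its range is refused whole. "grip" is the opening, from 0 (shut) to 1 (fully open), set as the call begins (left out, the last holds). The fingers move at their own pace and stop on an object; "squeeze" is the grip in N (left out, the last holds). Time passes only in rows, so rows that do not move let the fingers close. It gives the time, the measured TCP pose, the force, the opening and the grip force at its end, in the units of the state.
- arm.observe(): the state, without advancing time (a new reading comes with each control period).
- read_camera(name): name is "side" or "top"; returns a dict with "pixels" (384x512x3 uint8, red, green, blue), "range_z" (384x512 float32, m along the optical axis (not along the pixel's ray), 0 where there is no reading), "fx", "fy", "cx", "cy" (pixels), "rvec" (rotation vector, rad) and "tvec" (3), from world to camera coordinates, as OpenCV has them. Camera axes: x right, y down, z forward; pixel columns grow to the right and rows downward; lengths in m; the calibration is good to about 2 mm. A picture is of the moment at which its call begins.
- arm.close_job(): hands the job in; it is judged then, once.
Trained networks look in the newest picture that a camera, given by its name, has taken for a name from the list of things; names that differ only in an ending like _2 or _b are one class to them, and where a whole thing is asked for, a point or a joint stands for the part that bears it (a point fixed in the world has none). Each returns a list of dicts, best first, with "confidence" (0 to 1); they miss things now and then, are a little off and sometimes report something else, mostly with a low value. They report only what shows in the picture. A call takes as long as a camera call.
- regions_of(camera, thing): "pixels" (384x512 bool, what is visible of it) and "rect" ([centre column, centre row, width, height] in pixels, round what is visible of it).
The state is a dict: "time": time; "joints": joint angles; "joint_vel": joint speeds; "joint_efforts": joint torques, N m; "tool_pos": TCP position; "orientation": TCP orientation; "wrist_force": force on the tool from outside, world axes, zero at the start; "wrist_torque": the same for the moment, N m; "gripper_width": finger opening in m; "grip_force": force on a finger pad.
Only numpy, scipy, OpenCV 4.12 (cv2) and the standard library are available. Lean on these libraries where they do the work, as an engineer would, in place of code of your own. Each camera call takes 0.05 s, during which the arm holds its last target. There are 200 camera calls.

## Working session

There is one attempt and no reset: what is moved stays moved. The work goes in short steps, Python scripts to look and compute and a tool call to move; the robot and the scene stay as the last step left them, time stands still between calls to the robot, and variables do not carry over. Pictures are saved under pics/ and viewed, at most 10 in all, crops included, and the job is handed in when it is done.

Besides the shell and the picture viewer there is one more tool, called after "Call:" as name(argument=value, ...) on one line, values as JSON. arm_command: Moves the arm, as the interface text tells. Its arguments: {"type":"object","properties":{"targets":{"type":"array","items":{"type":"number"}},"grip":{"type":"number"},"squeeze":{"type":"number"}},"required":["targets"]}

```bash
mkdir -p pics; ls; cat > h.py <<'E'
import numpy as np, cv2
from rig import arm, read_camera, regions_of
def cloud(c):
    R,_=cv2.Rodrigues(np.array(c["rvec"],float)); t=np.array(c["tvec"],float).ravel()
    z=c["range_z"]; v,u=np.mgrid[:z.shape[0],:z.shape[1]]
    P=np.stack([(u-c["cx"])*z/c["fx"],(v-c["cy"])*z/c["fy"],z],-1)
    W=(P-t)@R; W[z==0]=np.nan
    return W
E
python3 - <<'E'
from h import *
for n in("top","side"):
    c=read_camera(n); cv2.imwrite(f"pics/{n}0.png",c["pixels"][:,:,::-1]); np.savez(f"{n}0.npz",**c)
    W=cloud(c)
    for th in("rack","tray","stand","board_a","candle_1","pepper_mill","mug","coasters","salt_jar","tray_groove"):
        for r in regions_of(n,th):
            p=W[r["pixels"]]; 
            print(n,th,round(r["confidence"],2),np.round(r["rect"]),np.round(np.nanmedian(p,0),3),np.round(np.nanpercentile(p,[2,98],axis=0),3).tolist())
print(arm.observe())
E
```

```text
pics
top rack 0.81 [328. 223.  60.  50.] [ 0.481 -0.248  0.029] [[0.414, -0.321, 0.004], [0.547, -0.173, 0.063]]
top rack 0.67 [130. 207.  39.  36.] [0.53  0.299 0.017] [[0.476, 0.287, 0.004], [0.588, 0.314, 0.056]]
top tray 0.66 [193. 197.  71. 106.] [0.554 0.147 0.01 ] [[0.413, 0.05, 0.003], [0.704, 0.247, 0.054]]
top stand 0.88 [128. 207.  38.  36.] [0.529 0.299 0.017] [[0.476, 0.287, 0.004], [0.588, 0.314, 0.056]]
top board_a 0.98 [204. 194.  16.  62.] [0.555 0.102 0.167] [[0.483, 0.094, 0.025], [0.633, 0.118, 0.174]]
top board_a 0.94 [100. 208.  30.  62.] [0.527 0.39  0.116] [[0.452, 0.381, 0.018], [0.604, 0.405, 0.174]]
top board_a 0.91 [124. 204.  21.  59.] [0.532 0.314 0.137] [[0.458, 0.311, 0.029], [0.61, 0.333, 0.173]]
top candle_1 0.91 [176. 223.  30.  24.] [0.479 0.187 0.102] [[0.449, 0.162, 0.01], [0.511, 0.222, 0.107]]
top candle_1 0.64 [174. 173.  29.  26.] [0.623 0.192 0.102] [[0.596, 0.166, 0.01], [0.655, 0.225, 0.107]]
top candle_1 0.56 [330. 222.  63.  52.] [ 0.48  -0.249  0.031] [[0.416, -0.322, 0.008], [0.547, -0.173, 0.063]]
top pepper_mill 0.84 [234. 120.  20. 
[... 2810 characters left out ...]
,  1.57080055e+00]), 'joint_vel': array([-0.0003898 , -0.0007249 ,  0.0016779 , -0.00050843, -0.0013082 ,
       -0.00113461]), 'joint_efforts': array([ 2.15679179e-04, -5.39477599e+01,  3.40053964e+01,  1.76143709e-03,
        1.76194726e-05, -1.38582010e-06]), 'tool_pos': array([0.26031177, 0.54056652, 0.30388521]), 'orientation': array([[-9.00973173e-01,  4.33874798e-01, -3.17414893e-05],
       [ 4.33874799e-01,  9.00973172e-01, -5.04594294e-05],
       [ 6.70515554e-06, -5.92344245e-05, -9.99999998e-01]]), 'wrist_force': array([-0.58690252,  0.06450732, -0.20638908]), 'wrist_torque': array([-0.02400109, -0.02990729,  0.05376391]), 'grip_force': 0.0, 'gripper_width': 0.08536487092564131}
```

```bash
python3 - <<'E'
from h import *
for n in("top","side"):
    c=dict(np.load(f"{n}0.npz")); W=cloud(c)
    print(n, "cam pos", -cv2.Rodrigues(c["rvec"])[0].T@c["tvec"].ravel())
    def rect(m,l):
        p=W[m][:,:2].astype(np.float32); r=cv2.minAreaRect(p*1000); print(n,l,len(p),r, np.nanmedian(W[m][:,2]))
    X,Y,Z=W[...,0],W[...,1],W[...,2]
    rect((abs(X-.555)<.1)&(abs(Y-.1)<.03)&(Z>.163)&(Z<.18),"rail")
    rk=(abs(X-.48)<.1)&(abs(Y+.25)<.11)&(Z>.054)&(Z<.07); rect(rk,"ribtops")
    rect((abs(X-.48)<.1)&(abs(Y+.25)<.11)&(Z>.02)&(Z<.07),"rack>20")
    rect((abs(X-.555)<.2)&(abs(Y-.1)<.03)&(Z>.135)&(Z<.18),"rail+")
a=cv2.imread("pics/top0.png"); b=cv2.imread("pics/side0.png")
cv2.imwrite("pics/rack0.png",np.hstack([cv2.resize(a[180:260,285:375],None,fx=4.4,fy=4.4,interpolation=2),cv2.resize(b[225:317,229:319],None,fx=4.4,fy=4.4,interpolation=2)[:352]]))
E
```

```text
top cam pos [ 0.47244762 -0.01081276  1.18382929]
top rail 377 ((558.8719482421875, 105.61534881591797), (25.42163848876953, 95.92153930664062), 89.71466064453125) 0.17019399823372455
top ribtops 813 ((482.48138427734375, -250.48814392089844), (139.29673767089844, 110.0660171508789), 76.00550079345703) 0.05940366335754703
top rack>20 1313 ((482.580078125, -250.27845764160156), (139.64993286132812, 110.15169525146484), 76.11612701416016) 0.057525588149247846
top rail+ 540 ((559.838134765625, 105.61053466796875), (25.42163848876953, 158.7971649169922), 89.71466064453125) 0.16893750745729863
side cam pos [ 0.17133439 -0.65919352  0.85555198]
side rail 274 ((555.0719604492188, 103.03844451904297), (99.43641662597656, 29.126985549926758), 1.5789512395858765) 0.17031552740262051
side ribtops 1244 ((479.7098083496094, -253.5343780517578), (142.70379638671875, 110.568603515625), 76.18995666503906) 0.0600035352737998
side rack>20 2632 ((479.6120300292969, -253.63555908203125), (142.95932006835938, 110.95401000976562), 76.21900177001953) 0.05279445423014974
side rail+ 628 ((556.764404296875, 103.0167236328125), (161.4326171875, 29.20475959777832), 1.4247344732284546) 0.1589212647391205
```

View pics/top0.png

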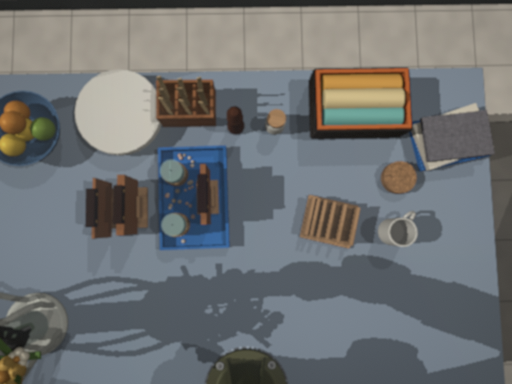

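View pics/side0.png

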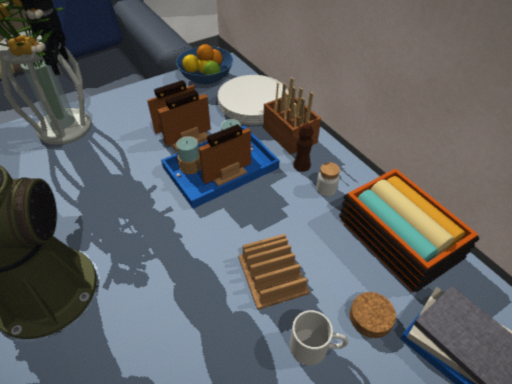

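View pics/rack0.png

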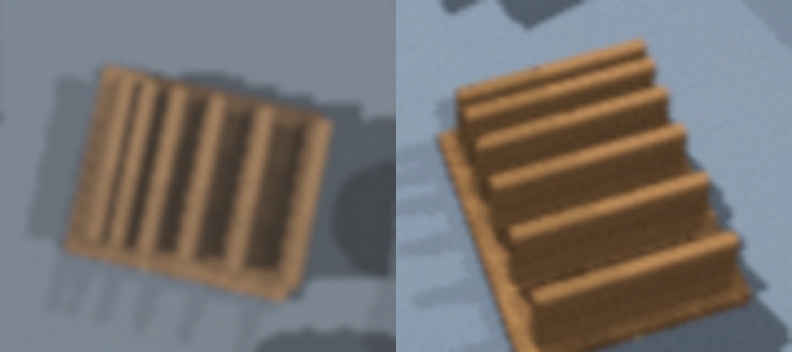

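```bash
cat >> h.py <<'E'
from scipy.optimize import minimize
EDG=np.array([69.5,60.5,55.5,46.5,35.5,26.5,9.5,.5,-22.5,-31.5,-60.5,-69.5])/1000
RIB=[(EDG[i+1],EDG[i]) for i in range(0,12,2)]
def sd_rib(q):  # signed distance to ribs footprint (neg inside)
    d=np.min([np.maximum(a-q[:,1],q[:,1]-b) for a,b in RIB],0)
    return np.maximum(d,np.abs(q[:,0])-.055)
def fit_rack(W):
    P=W[(abs(W[...,0]-.48)<.11)&(abs(W[...,1]+.25)<.11)&(W[...,2]>.003)]
    hi=P[P[:,2]>.057]; lo=P[P[:,2]<.05]
    def loc(P,v):
        c,s=np.cos(v[2]),np.sin(v[2]); d=P[:,:2]-v[:2]/1000; return np.c_[c*d[:,0]+s*d[:,1],-s*d[:,0]+c*d[:,1]]
    f=lambda v: np.mean(np.maximum(sd_rib(loc(hi,v)),0)*1000)+np.mean(np.maximum(-sd_rib(loc(lo,v)),0)*1000)
    best=min((minimize(f,[481+a,-252+b,y*np.pi/180],method="Nelder-Mead",options=dict(initial_simplex=np.array([481+a,-252+b,y*np.pi/180])+np.array([[0,0,0],[3,0,0],[0,3,0],[0,0,.02]]))) for a in(-2,2) for b in(-3,0,3) for y in(-15,-13)),key=lambda r:r.fun)
    return best.x[:2],np.degrees(best.x[2]),best.fun
E
python3 - <<'E'
from h import *
print(arm.grip_depth)
for n in("top","side"):
    c=dict(np.load(f"{n}0.npz")); W=cloud(c); print(n,fit_rack(W))
    X,Y,Z=W[...,0],W[...,1],W[...,2]
    m=(abs(X-.555)<.047)&(abs(Y-.1)<.03)&(Z>.163)&(Z<.18)
    for r in (0,1): # edges of rail: min/max y per x bin
        xs,ys=[],[]
        for x in np.arange(.510,.602,.004):
            k=m&(abs(X-x)<.002)
            if k.sum()>1: xs.append(x); ys.append([Y[k].min(),Y[k].max()][r])
        p=np.polyfit(xs,ys,1); print(n,"edge",r,np.degrees(p[0]),np.polyval(p,.557))
    for s in (-1,1):
        k=(abs(X-.557-s*.066)<.012)&(abs(Y-.1)<.03)
        for zlo,zhi in((.141,.151),(.03,.138)):
            q=k&(Z>zlo)&(Z<zhi)
            print(n,"panel end",s,zlo,q.sum(),np.round(np.nanpercentile(Y[q],[0,5,25,50,75,95,100])*1000,1),np.median(Z[q]))
E
```

```text
0.0539
top (array([ 482.65991289, -251.16896749]), np.float64(-13.891955955909904), np.float64(0.06858334215205647))
top edge 0 -0.08165284841855482 0.09469675912392492
top edge 1 -0.42389824576393426 0.117938938988566
top panel end -1 0.141 54 [ 99.7 100.1 103.  106.9 110.6 113.5 113.9] 0.14601429860592657
top panel end -1 0.03 34 [98.4 98.5 98.7 98.8 98.9 99.2 99.3] 0.0948151918569615
top panel end 1 0.141 53 [ 99.4  99.5 102.1 107.  109.8 112.6 112.8] 0.1465304571646559
top panel end 1 0.03 29 [ 99.3  99.5  99.6  99.7  99.9 100.  100.2] 0.08831928717540408
side (array([ 480.13782699, -252.8578611 ]), np.float64(-13.892486230666302), np.float64(0.27414001573294805))
side edge 0 0.82500423299296 0.09067794786340483
side edge 1 0.48312983033525103 0.11319286932334119
side panel end -1 0.141 44 [ 93.6  94.6  97.2 100.8 106.2 109.7 110.4] 0.14587567636277649
side panel end -1 0.03 221 [ 93.5  94.6  96.   96.9  97.8  99.4 100.7] 0.08692972106882918
side panel end 1 0.141 35 [ 96.2  96.7  98.6 102.  106.  109.9 111.1] 0.1461368699886723
side panel end 1 0.03 201 [ 94.7  95.7  97.   98.   98.9 100.2 102.1] 0.08612172691040512
```

Call:
arm_command(targets=[0,0,0,-0.112,0,0,0,-0.112,0,0,0,-0.112,0,0,0,-0.112], grip=1)

```text
time: 1.43
tool_pos: [0.2603, 0.5406, 0.3039]
orientation: [[-1.0, -0.005, -0.0], [-0.005, 1.0, -0.0], [0.0, -0.0, -1.0]]
wrist_force: [-0.4, 0.0, 0.3]
gripper_width: 0.0857
grip_force: 0.0
```

Call:
arm_command(targets=[-1.98,-2.91,0,0,-1.98,-2.91,0,0,-1.98,-2.91,0,0,-1.98,-2.91,0,0,-1.98,-2.91,0,0])

```text
time: 1.85
tool_pos: [0.3598, 0.3937, 0.304]
orientation: [[-1.0, 0.0, 0.0], [0.0, 1.0, 0.0], [-0.0, 0.0, -1.0]]
wrist_force: [0.0, -0.3, 0.8]
gripper_width: 0.0853
grip_force: 0.0
```

Call:
arm_command(targets=[-1.98,-2.91,0,0,-1.98,-2.91,0,0,-1.98,-2.91,0,0,-1.98,-2.91,0,0,-1.98,-2.91,0,0])

```text
time: 2.27
tool_pos: [0.4588, 0.2479, 0.3042]
orientation: [[-1.0, 0.001, 0.001], [0.001, 1.0, 0.0], [-0.001, 0.0, -1.0]]
wrist_force: [1.0, 0.6, -0.0]
gripper_width: 0.0852
grip_force: 0.0
```

Call:
arm_command(targets=[-1.98,-2.91,0,0,-1.98,-2.91,0,0,-1.98,-2.91,0,0,-1.98,-2.91,0,0,-1.98,-2.91,0,0])

```text
time: 2.68
tool_pos: [0.5578, 0.1022, 0.3041]
orientation: [[-1.0, 0.001, 0.0], [0.001, 1.0, 0.0], [-0.0, 0.0, -1.0]]
wrist_force: [0.4, -0.4, 0.3]
gripper_width: 0.0853
grip_force: 0.0
```

Call:
arm_command(targets=[0,0.2,2.5,0,0,0,2.5,0,0,0,2.2,0,0,0,1.5,0,0,0,0.5,0])

```text
time: 3.1
tool_pos: [0.5555, 0.1054, 0.2092]
orientation: [[-1.0, 0.001, -0.004], [0.001, 1.0, -0.001], [0.004, -0.001, -1.0]]
wrist_force: [-0.3, 0.3, 1.3]
gripper_width: 0.0855
grip_force: 0.0
```

Call:
arm_command(targets=[0,0,0,0,0,0,0,0,0,0,0,0,0,0,0,0,0,0,0,0], grip=0, squeeze=40)

```text
time: 3.52
tool_pos: [0.5576, 0.106, 0.213]
orientation: [[-1.0, 0.001, 0.002], [0.001, 1.0, 0.0], [-0.002, 0.0, -1.0]]
wrist_force: [-0.0, -1.5, 0.3]
gripper_width: 0.0258
grip_force: 0.7
```

Call:
arm_command(targets=[0,0,0,0,0,0,0,0,0,0,0,0,0,0,0,0,0,0,0,0])

```text
time: 3.93
tool_pos: [0.5578, 0.1059, 0.2131]
orientation: [[-1.0, 0.001, 0.002], [0.001, 1.0, 0.0], [-0.002, 0.0, -1.0]]
wrist_force: [0.8, 0.3, 5.5]
gripper_width: 0.024
grip_force: 40.5
```

Call:
arm_command(targets=[0,0,-0.5,0,0,0,-1.5,0,0,0,-2,0,0,0,-2,0,0,0,-2,0])

```text
time: 4.35
tool_pos: [0.5563, 0.1058, 0.2923]
orientation: [[-1.0, 0.001, -0.002], [0.001, 1.0, -0.0], [0.002, -0.0, -1.0]]
wrist_force: [0.6, -0.8, -1.6]
gripper_width: 0.0242
grip_force: 39.5
```

```bash
cat >> h.py <<'E'
def board(W,cx,cy,yaw,zr):
    """rail edges & panel ends in board frame; zr = rail top height"""
    c,s=np.cos(yaw),np.sin(yaw); d0,d1=W[...,0]-cx,W[...,1]-cy
    a=c*d0+s*d1; b=-s*d0+c*d1; Z=W[...,2]
    m=(abs(a)<.11)&(abs(b)<.03)&(Z>zr-.007)&(Z<zr+.006)&(abs(a)<.06)
    e=(abs(a)>.054)&(abs(a)<.1)&(abs(b)<.03)&(abs(Z-zr+.024)<.005)
    r=[]
    for k in(-1,1):
        q=e&(np.sign(a)==k); r.append(np.round(np.percentile(b[q],[2,98])*1000,1).tolist()+[round(float(np.median(Z[q])),4),int(q.sum())])
    print("railtop z",np.median(Z[m]),"panel a-range",np.round(np.percentile(a[e],[1,99])*1000,1),"ends b",r)
    f=(abs(a)<.085)&(b<0)&(b>-.03)&(Z<zr-.03)&(Z>zr-.15); f=f
    A=np.c_[a[f],Z[f],np.ones(f.sum())]; 
    co=np.linalg.lstsq(A,b[f],rcond=None)[0]
    for _ in range(5):
        g=abs(A@co-b[f])<.003; co=np.linalg.lstsq(A[g],b[f][g],rcond=None)[0]
    zm=zr-.09
    print("  front face yaw err deg",np.degrees(co[0]).round(2),"lean deg",np.degrees(co[1]).round(2),"b at mid",round((co[1]*zm+co[2])*1000,2),"b at bottom",round((co[1]*(zr-.154)+co[2])*1000,2),g.sum())
    # ends of panel along a and bottom
    p=f.copy(); p[f]=g; print("  face a-range",np.round(np.percentile(a[p],[.5,99.5])*1000,1),"zmin",Z[p].min().round(4))
E
python3 - <<'E'
from h import *
s=arm.observe(); T=s["tool_pos"]; print(T,s["wrist_force"],s["wrist_torque"],s["gripper_width"],s["time"])
for n in("top","side"):
    c=read_camera(n); cv2.imwrite(f"pics/{n}1.png",c["pixels"][:,:,::-1]); print(n)
    yaw=np.arctan2(-s["orientation"][1,0],-s["orientation"][0,0]); print(np.degrees(yaw)); board(cloud(c),T[0],T[1],yaw,.25)
E
```

```text
[0.55626171 0.10577547 0.29228076] [ 0.62678032 -0.78796204 -1.64450482] [ 0.03704312 -0.04358951  0.00906188] 0.024220086096109032 4.35
top
-0.04369436487688006Traceback (most recent call last):
  File "<stdin>", line 5, in <module>
  File "h.py", line 31, in board
    q=e&(np.sign(a)==k); r.append(np.round(np.percentile(b[q],[2,98])*1000,1).tolist()+[round(float(np.median(Z[q])),4),int(q.sum())])
                                           ~~~~~~~~~~~~~^^^^^^^^^^^^^
    return _quantile_unchecked(
        a, q, axis, out, overwrite_input, method, keepdims, weights)
    return _ureduce(a,
                    func=_quantile_ureduce_func,
    ...<5 lines>...
                    overwrite_input=overwrite_input,
                    method=method)
    r = func(a, **kwargs)
    result = _quantile(arr,
                       quantiles=q,
    ...<2 lines>...
                       out=out,
                       weights=wgt)
    slices_having_nans = np.isnan(arr[-1, ...])
                                  ~~~^^^^^^^^^
IndexError: index -1 is out of bounds for axis 0 with size 0
```

```bash
sed -i 's/q=e&(np.sign(a)==k); r.append/q=e\&(np.sign(a)==k)\n        if q.sum()>3: r.append/; s/print("railtop z",np.median(Z\[m\])/if r: print("railtop z",np.median(Z[m])/' h.py
python3 - <<'E'
from h import *
s=arm.observe(); T=s["tool_pos"]; print(T,s["wrist_force"],s["time"])
cs={n:read_camera(n) for n in("top","side")}
for n,c in cs.items():
    print(n); cv2.imwrite(f"pics/{n}1.png",c["pixels"][:,:,::-1]); np.savez(f"{n}1.npz",**c)
    board(cloud(c),T[0],T[1],-.0008,.25)
cv2.imwrite("pics/both1.png",np.hstack([cv2.resize(cs["top"]["pixels"][120:270,130:280,::-1],(400,400)),cv2.resize(cs["side"]["pixels"][50:200,150:300,::-1],(400,400))]))
E
```

```text
[0.55799129 0.10612236 0.2967419 ] [1.2213226  1.3840181  2.14127902] 4.4
top
railtop z 0.24725255803529064 panel a-range [56.8 79.9] ends b [[-5.3, 1.5, 0.2278, 23]]
  front face yaw err deg 0.24 lean deg 0.18 b at mid -5.58 b at bottom -5.78 147
  face a-range [-77.6  81. ] zmin 0.1045
side
railtop z 0.25149633317440107 panel a-range [-80.4  76.6] ends b [[-9.5, 5.4, 0.2276, 61], [-8.5, 7.3, 0.2285, 45]]
  front face yaw err deg 0.2 lean deg 0.37 b at mid -7.4 b at bottom -7.82 1740
  face a-range [-80.6  77.7] zmin 0.1002
```

View pics/both1.png

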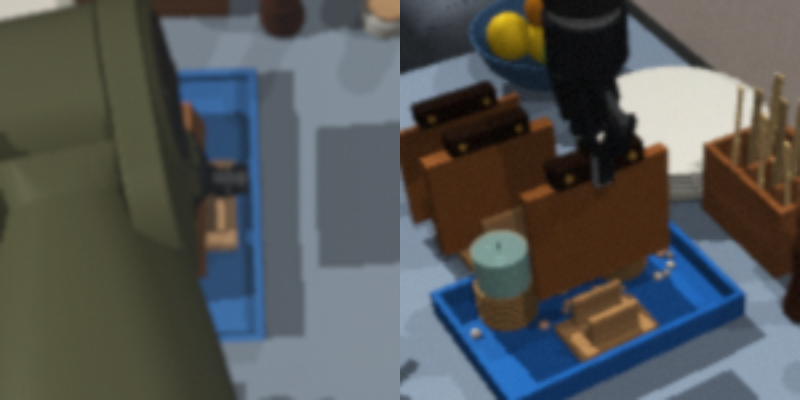

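Call:
arm_command(targets=[0.3,-1.5,0,0,0.6,-3,0,0,0.8,-3.7,0,0,0.8,-3.7,0,0,0.8,-3.7,0,0])

```text
time: 4.92
tool_pos: [0.5224, -0.0512, 0.29]
orientation: [[-1.0, -0.0, -0.003], [-0.0, 1.0, 0.0], [0.003, 0.0, -1.0]]
wrist_force: [1.5, 0.5, -1.6]
gripper_width: 0.0244
grip_force: 39.9
```

Call:
arm_command(targets=[0.8,-3.7,0,0,0.8,-3.7,0,0,0.8,-3.7,0,0,0.8,-3.7,0,0,0.7,-3.7,0,0])

```text
time: 5.33
tool_pos: [0.483, -0.2363, 0.2901]
orientation: [[-1.0, 0.001, -0.002], [0.001, 1.0, 0.001], [0.002, 0.001, -1.0]]
wrist_force: [1.3, -0.3, -2.1]
gripper_width: 0.0246
grip_force: 39.9
```

Call:
arm_command(targets=[0,0,0,0.08,0,0,0,0.08,0,0,0,0.0817,0,0,0,0,0,0,0,0])

```text
time: 5.75
tool_pos: [0.484, -0.2348, 0.2905]
orientation: [[-0.971, 0.238, -0.002], [0.238, 0.971, 0.001], [0.002, 0.001, -1.0]]
wrist_force: [-0.4, 0.4, -2.4]
gripper_width: 0.0242
grip_force: 40.4
```

```bash
cat > look.py <<'E'
from h import *
import sys
s=arm.observe(); T=s["tool_pos"]; yaw=np.arctan2(-s["orientation"][1,0],-s["orientation"][0,0])
print(T,np.degrees(yaw),s["orientation"][:,2],s["wrist_force"],s["wrist_torque"],s["gripper_width"],s["time"])
for n in("top","side"):
    c=read_camera(n); np.savez(f"{n}{sys.argv[1]}.npz",**c); cv2.imwrite(f"pics/{n}{sys.argv[1]}.png",c["pixels"][:,:,::-1])
    W=cloud(c); print(n); board(W,T[0],T[1],yaw,T[2]-.0445)
E
python3 look.py 2
```

```text
[ 0.48402123 -0.23481702  0.29048225] -13.771373091118951 [-0.00211533  0.00108661 -0.99999717] [-0.43006309  0.36543842 -2.43976865] [ 0.00943752 -0.01777411 -0.00536087] 0.024227882547071585 5.75
top
railtop z 0.24681585316271382 panel a-range [-78.6  80. ] ends b [[-4.6, 10.0, 0.2233, 66], [-4.1, 10.5, 0.2232, 71]]
  front face yaw err deg 0.0 lean deg 0.0 b at mid 0.0 b at bottom 0.0 0Traceback (most recent call last):
  File "look.py", line 7, in <module>
    W=cloud(c); print(n); board(W,T[0],T[1],yaw,T[2]-.0445)
                          ~~~~~^^^^^^^^^^^^^^^^^^^^^^^^^^^^
  File "h.py", line 42, in board
    p=f.copy(); p[f]=g; print("  face a-range",np.round(np.percentile(a[p],[.5,99.5])*1000,1),"zmin",Z[p].min().round(4))
                                                        ~~~~~~~~~~~~~^^^^^^^^^^^^^^^^
    return _quantile_unchecked(
        a, q, axis, out, overwrite_input, method, keepdims, weights)
    return _ureduce(a,
                    func=_quantile_ureduce_func,
    ...<5 lines>...
                    overwrite_input=overwrite_input,
                    method=method)
    r = func(a, **kwargs)
    result = _quantile(arr,
                       quantiles=q,
    ...<2 lines>...
                       out=out,
                       weights=wgt)
    slices_having_nans = np.isnan(arr[-1, ...])
                                  ~~~^^^^^^^^^
IndexError: index -1 is out of bounds for axis 0 with size 0
```

```bash
sed -i 's/    A=np.c_\[a\[f\]/    if f.sum()<100: return\n    A=np.c_[a[f]/' h.py; python3 look.py 2; python3 - <<'E'
from h import *
c=dict(np.load("side2.npz")); print(fit_rack(cloud(c)))
a=c["pixels"][150:320,190:390,::-1]; cv2.imwrite("pics/side2z.png",cv2.resize(a,None,fx=3.5,fy=3.5,interpolation=2))
E
```

```text
[ 0.48419474 -0.2347479   0.29077569] -13.75795514114173 [-1.72094581e-03  8.96721609e-04 -9.99998117e-01] [ 0.47915145  0.74284761 -2.38398483] [ 0.01375381  0.00556989 -0.02099307] 0.02444907713875751 5.8
top
railtop z 0.24699321603981317 panel a-range [-78.7  79.9] ends b [[-4.3, 10.0, 0.2239, 68], [-4.7, 10.3, 0.2232, 70]]
side
railtop z 0.24813403208758394 panel a-range [-80.5  78.1] ends b [[-8.8, 6.1, 0.2244, 105], [-8.8, 6.9, 0.2239, 82]]
  front face yaw err deg 0.22 lean deg 0.37 b at mid -7.83 b at bottom -8.24 2218
  face a-range [-80.8  77.5] zmin 0.0963
(array([ 474.89806444, -244.77942057]), np.float64(-19.38151288434962), np.float64(3.649508786782211))
```

View pics/side2z.png

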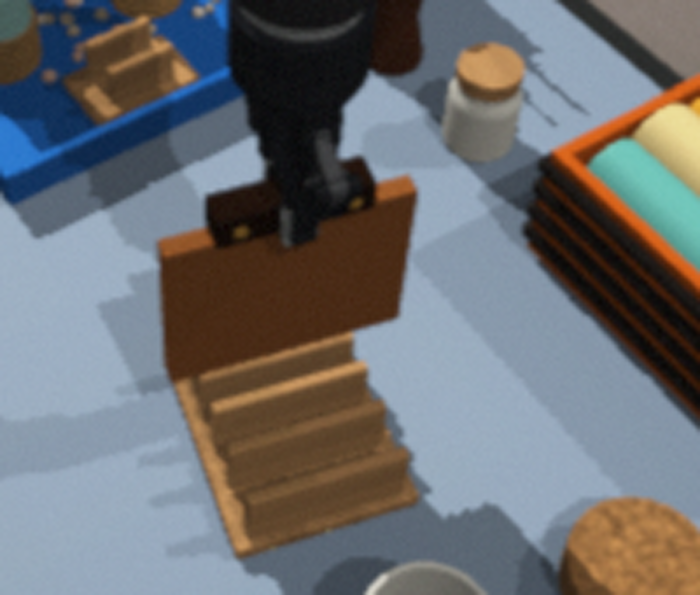

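Call:
arm_command(targets=[-0.1,-0.06,0.8,0.002,0,0,1,0,0,0,0.8,0,0,0,0.2,0,0,0,0,0])

```text
time: 6.32
tool_pos: [0.4848, -0.2355, 0.2624]
orientation: [[-0.97, 0.242, -0.002], [0.242, 0.97, 0.001], [0.003, 0.001, -1.0]]
wrist_force: [-0.5, 0.2, -1.9]
gripper_width: 0.0246
grip_force: 40.3
```

Call:
arm_command(targets=[0,0,0.15,0,0,0,0.15,0,0,0,0.1,0,0,0,0.1,0,0,0,0,0])

```text
time: 6.73
tool_pos: [0.4855, -0.2359, 0.2589]
orientation: [[-0.97, 0.242, 0.0], [0.242, 0.97, 0.0], [-0.0, 0.0, -1.0]]
wrist_force: [0.6, 0.5, -1.8]
gripper_width: 0.0242
grip_force: 40.3
```

Call:
arm_command(targets=[0,0,0.1,0,0,0,0.1,0,0,0,0.1,0,0,0,0.1,0,0,0,0,0])

```text
time: 7.15
tool_pos: [0.4854, -0.2359, 0.2547]
orientation: [[-0.97, 0.242, -0.0], [0.242, 0.97, 0.0], [0.0, 0.0, -1.0]]
wrist_force: [0.1, 1.0, -1.2]
gripper_width: 0.0242
grip_force: 40.3
```

Call:
arm_command(targets=[0,0,0.1,0,0,0,0.1,0,0,0,0.1,0,0,0,0.1,0,0,0,0,0])

```text
time: 7.57
tool_pos: [0.4854, -0.2359, 0.2507]
orientation: [[-0.97, 0.242, -0.0], [0.242, 0.97, 0.0], [0.0, 0.0, -1.0]]
wrist_force: [0.2, -0.4, -1.5]
gripper_width: 0.0248
grip_force: 40.3
```

Call:
arm_command(targets=[0,0,0.15,0,0,0,0.15,0,0,0,0.15,0,0,0,0.15,0,0,0,0,0])

```text
time: 7.98
tool_pos: [0.4854, -0.2358, 0.2445]
orientation: [[-0.97, 0.242, -0.001], [0.242, 0.97, 0.0], [0.001, 0.0, -1.0]]
wrist_force: [0.3, -0.6, -1.8]
gripper_width: 0.0245
grip_force: 40.3
```

```bash
python3 look.py 3; python3 -c "
import cv2;a=cv2.imread('pics/side3.png')[150:320,190:390];cv2.imwrite('pics/side3z.png',cv2.resize(a,None,fx=3.5,fy=3.5,interpolation=2))"
```

```text
[ 0.48535713 -0.23581     0.24447041] -14.003921356317191 [-5.73500168e-04  2.64848329e-04 -9.99999800e-01] [ 0.33308446 -0.57466993 -1.82219744] [0.00940368 0.03333847 0.00576883] 0.02445759732692922 7.9833
top
railtop z 0.20083198766467597 panel a-range [-78.3  79.6] ends b [[-4.6, 9.8, 0.1772, 62], [-4.1, 10.4, 0.1773, 63]]
side
railtop z 0.20183622518667943 panel a-range [-80.7  78. ] ends b [[-8.6, 6.3, 0.178, 97], [-8.8, 6.9, 0.178, 77]]
  front face yaw err deg 0.25 lean deg 0.47 b at mid -8.01 b at bottom -8.53 1904
  face a-range [-80.6  77.6] zmin 0.0506
```

View pics/side3z.png

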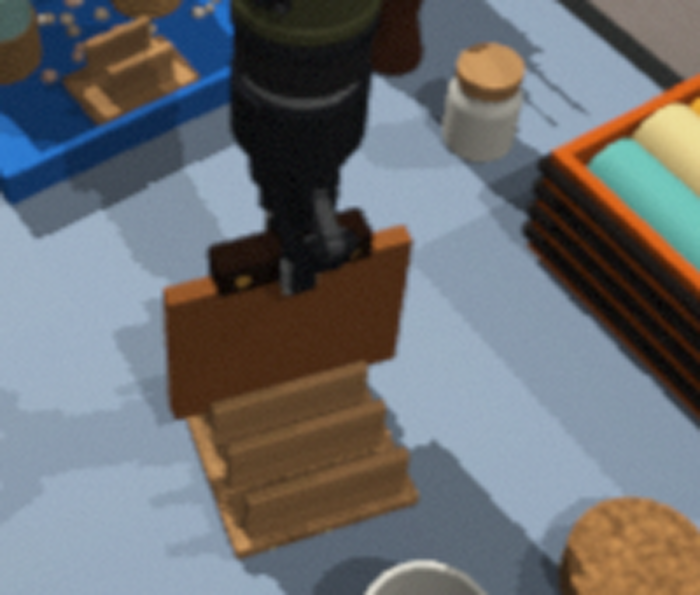

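Call:
arm_command(targets=[0,0,0.2,0,0,0,0.25,0,0,0,0.25,0,0,0,0.25,0,0,0,0.15,0])

```text
time: 8.5
tool_pos: [0.4853, -0.2358, 0.2334]
orientation: [[-0.97, 0.242, -0.0], [0.242, 0.97, 0.0], [0.001, 0.0, -1.0]]
wrist_force: [0.5, 0.2, -2.5]
gripper_width: 0.0242
grip_force: 40.3
```

Call:
arm_command(targets=[0,0,0.2,0,0,0,0.25,0,0,0,0.25,0,0,0,0.25,0,0,0,0.15,0])

```text
time: 8.92
tool_pos: [0.4854, -0.2359, 0.2225]
orientation: [[-0.97, 0.242, -0.0], [0.242, 0.97, 0.0], [0.0, 0.0, -1.0]]
wrist_force: [-0.6, 0.4, -2.0]
gripper_width: 0.0241
grip_force: 40.3
```

Call:
arm_command(targets=[0,0,0.25,0,0,0,0.25,0,0,0,0.2,0,0,0,0.15,0,0,0,0.1,0])

```text
time: 9.33
tool_pos: [0.4855, -0.2359, 0.2131]
orientation: [[-0.97, 0.242, -0.0], [0.242, 0.97, 0.0], [0.0, 0.0, -1.0]]
wrist_force: [0.9, -0.5, -2.2]
gripper_width: 0.0246
grip_force: 40.3
```

Call:
arm_command(targets=[0,0,0.1,0,0,0,0.1,0,0,0,0,0])

```text
time: 9.58
tool_pos: [0.4855, -0.2359, 0.2113]
orientation: [[-0.97, 0.242, -0.0], [0.242, 0.97, 0.0], [0.0, 0.0, -1.0]]
wrist_force: [-0.1, -0.8, -2.4]
gripper_width: 0.0245
grip_force: 40.3
```

Call:
arm_command(targets=[0,0,0.1,0,0,0,0.1,0,0,0,0,0])

```text
time: 9.83
tool_pos: [0.4855, -0.2359, 0.2093]
orientation: [[-0.97, 0.242, -0.0], [0.242, 0.97, 0.0], [0.0, 0.0, -1.0]]
wrist_force: [0.2, -0.7, -1.1]
gripper_width: 0.0245
grip_force: 40.3
```

Call:
arm_command(targets=[0,0,0.05,0,0,0,0.05,0,0,0,0,0])

```text
time: 10.08
tool_pos: [0.4855, -0.236, 0.2092]
orientation: [[-0.97, 0.242, 0.0], [0.242, 0.97, -0.0], [-0.0, -0.0, -1.0]]
wrist_force: [-2.1, 1.0, 5.5]
gripper_width: 0.0243
grip_force: 41.2
```

Call:
arm_command(targets=[0,0,0,0,0,0,0,0,0,0,0,0,0,0,0,0,0,0,0,0], grip=1)

```text
time: 10.5
tool_pos: [0.4856, -0.2359, 0.2083]
orientation: [[-0.97, 0.242, -0.0], [0.242, 0.97, 0.0], [0.0, -0.0, -1.0]]
wrist_force: [-0.4, -0.1, -0.3]
gripper_width: 0.0829
grip_force: 0.0
```

Call:
arm_command(targets=[0,0,-0.5,0,0,0,-1.5,0,0,0,-2.5,0,0,0,-3,0,0,0,-3,0])

```text
time: 10.92
tool_pos: [0.4851, -0.2357, 0.3145]
orientation: [[-0.97, 0.242, -0.001], [0.242, 0.97, 0.001], [0.001, 0.0, -1.0]]
wrist_force: [1.0, -0.7, -0.3]
gripper_width: 0.0853
grip_force: 0.0
```

Call:
arm_command(targets=[0,3,0,0,0,3.5,0,0,0,3.5,0,0,0,3.5,0,0,0,3,0,0])

```text
time: 11.33
tool_pos: [0.5258, -0.074, 0.314]
orientation: [[-0.97, 0.242, 0.001], [0.242, 0.97, 0.0], [-0.001, 0.0, -1.0]]
wrist_force: [0.7, -0.8, 0.0]
gripper_width: 0.0854
grip_force: 0.0
```

```bash
python3 - <<'E'
from h import *
s=arm.observe(); print(s["tool_pos"],s["wrist_force"],s["time"])
cs={n:read_camera(n) for n in("top","side")}
for n,c in cs.items(): print(n); board(cloud(c),.4855,-.2359,np.radians(-13.9),.166)
cv2.imwrite("pics/both4.png",np.hstack([cv2.resize(cs["top"]["pixels"][90:270,80:440,::-1],(400,200)),cv2.resize(cs["side"]["pixels"][60:360,130:430,::-1],(400,400))[0:200]*0]))
cv2.imwrite("pics/top4.png",cs["top"]["pixels"][:,:,::-1]); cv2.imwrite("pics/side4.png",cs["side"]["pixels"][:,:,::-1])
E
```

```text
[ 0.52575042 -0.07395342  0.3140095 ] [ 0.74169311 -0.80110937  0.02256027] 11.3333
top
side
railtop z 0.1662661165441905 panel a-range [-80.8  78.1] ends b [[-9.4, 5.3, 0.1429, 83], [-10.2, 4.5, 0.1424, 68]]
  front face yaw err deg 0.09 lean deg 0.01 b at mid -8.63 b at bottom -8.64 1440
  face a-range [-81.   77.5] zmin 0.0161
```

View pics/side4.png

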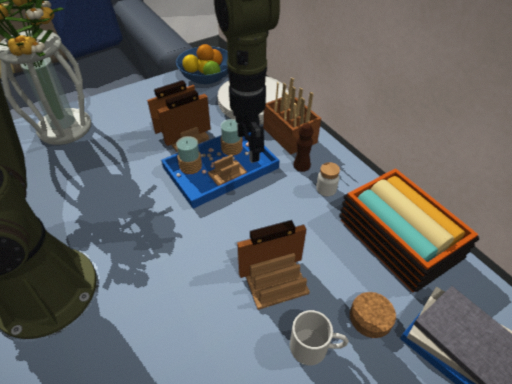

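The picture shows the board upright in the rack at about (272, 250). Its rail top is at 166 mm, which is the 12 mm floor plus 154 mm, so it is fully down. The candles, jars and oiled boards are undisturbed.

```bash
python3 -c "
from rig import arm; print(arm.close_job())"
```

```text
the job is handed in; nothing more can be done
None
```

The dry board stands upright and fully down in slot 3 (17 mm) and the job is handed in; I picked that slot from the board's measured thickness (about 15 mm) and it went in without force, but I didn't physically try the narrower 11 mm slot 2.

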